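Step the test-pressure selector on by four clicks and store it

ROBOT

A 6-joint arm with a two-finger parallel gripper is mounted at the origin on a cart in front of the work surface, level with it; the furniture and walls round the work are solid. World frame = base frame: x ahead of the robot, y to its left, z up, the work surface at z = 0. Lengths are in m, angles in rad, forces in N, time in s.
With the tool pointing down it reaches from about 0.4 to 0.825 m from the base axis. Payload 7 kg.
Tool frame: the origin (TCP) lies at the centre of the arm's flange, where the gripper is bolted on; the fingertips stand 178 mm ahead of it and the grasp point (between the pads) lies 159 mm ahead of it (arm.tip_reach is the distance from the TCP to the fingertips, in m); z points along the fingers, y is the direction in which the jaws open and shut (so a half turn about z gives the same grasp; the last joint's range is limited). The gripper opens to 88 mm and grips with 3 to 60 N. Pads are 19 mm wide; open, the fingers measure 130 mm over their backs; the gripper's body (78 mm by 193 mm) begins 47 mm behind the grasp point.
Start: joints at [-0.931, 0.359, 0.012, 0, -1.224, -0.288], TCP at [0.233, -0.634, 0.405] pointing down, gripper open.
Joint ranges: [-3.07, 3.07], [-1.43, 2.12], [-1.02, 1.25], [-3.03, 1.67], [-3.05, -0], [-3.03, 3.03]. Speed limits (rad/s): [2.39, 2.39, 3.01, 3.14, 3.14, 3.14].

INTERFACE

Orientations are given as [roll, pitch, yaw] about the fixed x, y, z axes, in that order (R = Rz(yaw) Ry(pitch) Rx(roll)).
In Python, from station import arm gives the robot as it stands.
- The arm moves only by the shell command python3 -m inch 'ROWS' [OPENING] [FORCE]. ROWS is JSON, a list that holds one entry, the list of rows, each a list of 6 numbers: the shift along the world's x, y, z in units of 200 mm (1.0 is 200 mm), then the turn, a rotation vector about the world's x, y, z in units of 180 degrees (1.0 is 180 degrees). A call has 1 to 8 rows; each row is the pose to reach, as a shift and turn from the pose commanded when the call began, turning the shorter way round; what a row does not reach only later rows make up. A row lasts 1/8 s, in which the tool goes at most 62.5 mm and 10.7 degrees, less where a joint would pass 70% of its speed; a pose out of reach is approached as far as the arm can. A call with a number of a shift or a turn outside -1 to 1 is refused whole. A call with a gripper value outside its range is refused whole. OPENING is the finger opening in mm, from 0 to 87.6, set as the call begins (- or left out, the last holds). The fingers move at their own pace and stop on an object; FORCE is the grip in N (left out, the last holds). Time passes only in rows, so rows that repeat a pose let the fingers close. It gives the time, the measured TCP pose, the force and the opening at its end, in the units of the state.
- arm.get_state(): the state, without advancing time (a new reading comes with each control period).
- arm.grab_frame(name): name is "scene" or "top" or "wrist"; returns the picture (400x640x3 uint8, blue, green, red); there is no depth.
- arm.camera_params(name): a dict with "vertical_fov" (degrees; the focal length in pixels is half the picture's height over the tangent of half this angle, whatever the lens; pixels are square), "cx", "cy" (the principal point, pixels), "pose" (4x4, takes a point from camera to world coordinates). Camera axes: x right, y down, z forward; pixel columns grow to the right and rows downward; lengths in m; the calibration is good to about 2 mm. The wrist camera is an equidistant fisheye: a pixel r from the principal point sees the ray r / f radians off the axis. A picture is of the moment at which its call begins: read the wrist's pose just before it. camera_params takes no time and is no camera call; for the wrist camera it gives the pose at the moment of the call.
- arm.job_done(): hands the job in, once; it reports no verdict.
Trained networks look in the newest picture that a camera, given by its name, has taken for a name from the list of things; names that differ only in an ending like _2 or _b are one class to them, and where a whole thing is asked for, a point or a joint stands for the part that bears it (a point fixed in the world has none). Each returns a list of dicts, best first, with "score" (0 to 1); they miss things now and then, are a little off and sometimes report something else, mostly with a low value. They report only what shows in the picture. A call takes as long as a camera call.
- arm.search_frame(target, camera): "box" ([left, top, right, bottom] in pixels, round what is visible of it).
- arm.regions_of(target, camera): "region" (400x640 bool, what is visible of it) and "box" ([left, top, right, bottom] in pixels, round what is visible of it).
The state is a dict: "t": time; "q": joint angles; "qd": joint speeds; "joint_efforts": joint torques, N m; "eef_pos": TCP position; "ee_rot": TCP orientation; "force": force on the tool from outside, world axes, zero at the start; "moment": the same for the moment, N m; "width": finger opening in m.
Only numpy, scipy, OpenCV 4.12 (cv2) and the standard library are available. Lean on these libraries where they do the work, as an engineer would, in place of code of your own. Each camera call takes 0.05 s, during which the arm holds its last target.

TASK

The next batch of watch modules is leak-tested at a higher pressure. With a fingertip, push the orange tab of the click-stop selector dial round clockwise (seen from above) so that the dial rests exactly four clicks further on than you found it; then press the green button on the same box right down to store the setting, and let go. Only push, never grip the tab or lean on the box hard, and leave the cup, the reference plug, the seal tin and the watch module standing beside it where they are.

Things in the scene. Friction and masses are not known exactly. Their poses are not given: they have to be found in the camera images.
- selector: selector box screwed to the bench (fixed, placed differently each time): grey, 160 x 230 x 46 mm high, flat aluminium top, steel feet 185 mm long. Origin at the centre of its underside; at yaw 0 its x points away from the robot and its y to the left. On top: the dial (axis at x 0, y +32 mm) and the green button (x -10, y -72 mm)
- dial (a joint): dial angle, rad, growing clockwise seen from above. Clicks every 18 degrees: rests at 0, 0.314, 0.628 ... 3.142, stops just beyond; let go, it snaps to the nearest rest (crests half-way). It starts at one of the first four rests. At 0 the tab points along the box's -x; it goes round by +y to +x. A click takes 5 to 14 N at the tab to start (0.2 N m), less and less up to the crest, then it jumps ahead
- tab (a point): centre of the top face of the orange tab on the black dial, 86 mm above the bench. The tab is an upright block 24 mm high above the dial's face, 26 mm long along the radius (23 to 49 mm from the axis, this point at 36 mm) and 14 mm wide; it turns with the dial. This frame's x axis points to the dial's axis, z up
- dial_axis (a point): fixed point on the dial's axis at the height of the dial's upper face, 62 mm above the bench; the disc is 104 mm across and 14 mm thick, with a flat steel cap 3 mm high in its middle
- store (a joint): travel of the green button in m: 0 released, 0.006 fully down (5 N); it springs back
- store_top (a point): centre of the top face of the green button, 30 mm across, pressed straight down; it stands in a dark steel housing on the box
- cup: loose grey open test cup, 92 mm across, 68 mm high; origin at the centre of its underside
- plug: loose yellow knurled reference leak plug, 27 mm across, 26 mm high; origin at the centre of its underside
- tin: loose round white seal tin with lid, 66 mm across, 30 mm high; origin at the centre of its underside
- module: loose watch module, beige with black face, 24 x 36 x 10 mm; origin at the centre of its underside

How it is judged:
On the way, in this order (a step that is already met when the one before it is completed fails the run):
1. the dial rests four clicks further clockwise than at the start (value of joint dial above 1.1 rad and distance of tab from where it was at the start of the episode between 0.0385 and 0.046 m), for 0.2 s.
2. the green button is pressed down (value of joint store above 0.004 m).
At the end, for the whole second after the job is handed in: the dial rests four clicks (72 degrees, within about 7 degrees) clockwise of where it started, so that the tab's point has moved 38.5 to 46 mm in a straight line, and the green button has been pressed at least 4 mm after that and is back up (all of step 1 and value of joint store below 0.0015 m); the robot touches nothing.
It fails at once if the tab is gripped: the fingers close on either side of it (contact force between the fingers and selector above 0.5 N and y of the grasp point in the frame of tab between -0.005 and 0.005 m and x of the grasp point in the frame of tab between -0.018 and 0.018 m and z of the grasp point in the frame of tab below 0.013 m).
It fails at once if the box is pushed with more than 35 N (contact force between anything else and selector above 35 N).
It fails at once if the cup, plug, tin or watch module is moved more than 15 mm or lifted (distance of any of cup, plug, tin, module from where it was at the start of the episode above 0.015 m).
It also fails if it takes over 45 s, if anything falls off the work surface, if the arm or the gripper's body presses on something with over 40 N, if the wrist force passes 120 N, or if a joint passes its speed limit or range.

## Working session

There is one attempt and no reset: what is moved stays moved. The work goes in short steps, Python scripts to look and compute and a shell command to move; the robot and the scene stay as the last step left them, time stands still between calls to the robot, and variables do not carry over. Pictures are saved under pics/ and viewed, and the job is handed in when it is done.

```bash
ls; mkdir -p pics; python3 - <<'E'
from station import arm
import cv2
s=arm.get_state(); print(s)
for n in("scene","top"):
    f=arm.grab_frame(n); cv2.imwrite(f"pics/{n}0.png",f)
    p=arm.camera_params(n); print(n,p)
    for t in("tab","store_top","selector","dial","cup","plug","tin","module"):
        r=arm.search_frame(t,n); print(t,[(x["box"],round(x["score"],2)) for x in r[:2]])
print(arm.tip_reach)
E
```

```text
pics
{'t': 0.0, 'q': array([-9.30918625e-01,  3.59391287e-01,  1.10887057e-02, -3.55860174e-04,
       -1.22409056e+00, -2.88084647e-01]), 'qd': array([-0.00107434,  0.00084596,  0.00045163,  0.00137425,  0.00022138,
        0.00054519]), 'joint_efforts': array([ 1.44460824e-03, -5.82714987e+01,  2.93054777e+01,  6.99721947e+00,
        6.76688593e-03, -1.51999552e-04]), 'eef_pos': array([ 0.23252283, -0.63349072,  0.40373156]), 'ee_rot': array([ 3.13996659e+00, -1.32979645e-04, -2.78992068e+00]), 'force': array([-0.09325392,  1.00137944,  0.11437623]), 'moment': array([ 0.00250186, -0.01353018, -0.01596861]), 'width': 0.08764229653483108}
scene {'vertical_fov': 49.0446553164789, 'cx': 310.7227222561869, 'cy': 206.6400633497828, 'pose': array([[-0.77002113, -0.37842088,  0.51367801, -0.13023256],
       [-0.63785615,  0.47475339, -0.60642292,  0.6811043 ],
       [-0.01438728, -0.79461114, -0.60694822,  0.79632949],
       [ 0.        ,  0.        ,  0.        ,  1.        ]])}
tab [([282.2, 199.0, 325.4, 224.0], 0.89)]
store_top [([325.1, 188.4, 334.6, 196.8], 0.58)]
selector [([264
[... 439 characters left out ...]
.06910007e-04, -9.92245200e-01,  1.24294387e-01,
         3.34063751e-01],
       [-9.99572125e-01,  3.03289486e-03,  2.90924296e-02,
        -5.32847795e-02],
       [-2.92437954e-02, -1.24258861e-01, -9.91818802e-01,
         1.22390845e+00],
       [ 0.00000000e+00,  0.00000000e+00,  0.00000000e+00,
         1.00000000e+00]])}
tab [([306.5, 181.9, 345.8, 217.1], 0.88)]
store_top []
selector [([295.0, 164.3, 380.7, 231.8], 0.91), ([424.9, 197.4, 447.6, 223.6], 0.26)]
dial [([308.5, 178.9, 343.1, 218.1], 0.95)]
cup [([202.5, 177.2, 239.6, 212.9], 0.8)]
plug []
tin [([422.1, 198.7, 452.2, 223.1], 0.7)]
module [([304.3, 179.2, 344.4, 216.2], 0.46), ([420.3, 159.8, 430.1, 171.5], 0.44)]
0.1781
```

```bash
python3 - <<'E'
import cv2
f=cv2.imread("pics/top0.png")[140:260,180:480]; cv2.imwrite("pics/top0c.png",cv2.resize(f,None,fx=2.6,fy=2.6,interpolation=cv2.INTER_CUBIC))
f=cv2.imread("pics/scene0.png")[140:340,180:440]; cv2.imwrite("pics/scene0c.png",cv2.resize(f,None,fx=3,fy=3,interpolation=cv2.INTER_CUBIC))
E
```

```text
(no output)
```

View pics/top0c.png

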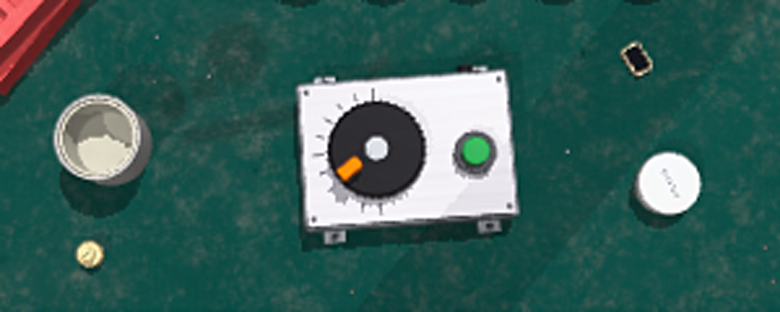

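View pics/scene0c.png

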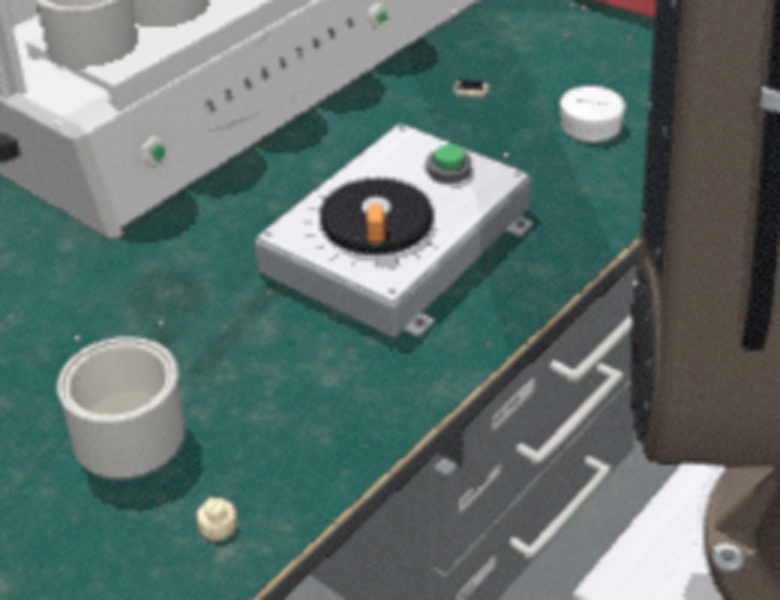

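The top view shows the dial at crop (377,148), the tab at (348,168) pointing down-left, and the green button at (476,150). The cup and plug are at the left, and the tin and module at the right. Next I'll measure positions.

```bash
cat > h.py <<'E'
import numpy as np,cv2
def ray(p,u,v):
    f=200/np.tan(np.radians(p["vertical_fov"])/2)
    P=p["pose"]; return P[:3,3],P[:3,:3]@np.array([(u-p["cx"])/f,(v-p["cy"])/f,1])
def onz(p,u,v,z):
    o,d=ray(p,u,v); return o+d*(z-o[2])/d[2]
def proj(p,X):
    f=200/np.tan(np.radians(p["vertical_fov"])/2)
    c=np.linalg.inv(p["pose"])@np.append(X,1); return f*c[0]/c[2]+p["cx"],f*c[1]/c[2]+p["cy"]
def blobs(img,lo,hi,amin=8):
    m=cv2.inRange(cv2.cvtColor(img,cv2.COLOR_BGR2HSV),lo,hi)
    n,l,s,c=cv2.connectedComponentsWithStats(m); return [(c[i],s[i,4],s[i,:4]) for i in range(1,n) if s[i,4]>=amin]
E
python3 - <<'E'
from h import *; from station import arm
for n in("top","scene"):
    p=arm.camera_params(n); im=cv2.imread(f"pics/{n}0.png")
    for nm,lo,hi,z in(("or",(8,150,120),(20,255,255),.08),("gr",(55,120,70),(75,255,255),.065)):
        for c,a,b in blobs(im,lo,hi,15):
            print(n,nm,c.round(1),a,b,onz(p,*c,z).round(4))
p=arm.camera_params("top")
# crop px -> full
for nm,u,v,z in(("cap",377,148,.065),("c1",297,85,.046),("c2",507,70,.046),("c3",518,213,.046),("c4",305,228,.046),("cup",98,138,.068),("plug",90,254,.026),("tin",668,184,.03),("mod",637,59,.01)):
    print(nm,onz(p,180+u/2.6,140+v/2.6,z).round(4))
ps=arm.camera_params("scene")
print("capS",onz(ps,180+376/3,140+206/3,.065).round(4))
E
```

```text
top or [314.1 204.1] 53 [310 200   9  10] [ 0.4754 -0.0084  0.08  ]
top gr [62.1 52.5] 874 [39 37 50 28] [0.9244 0.7279 0.065 ]
top gr [362.6 197.6] 89 [358 193  11  11] [ 0.4947 -0.1402  0.065 ]
scene or [304.8 214.5] 52 [302 209   6  11] [0.4665 0.0012 0.08  ]
scene gr [329.7 191.9] 49 [326 188   8   8] [ 0.4905 -0.1371  0.065 ]
cap [ 0.4969 -0.0375  0.065 ]
c1 [0.5686 0.0491 0.046 ]
c2 [ 0.5838 -0.1772  0.046 ]
c3 [ 0.4296 -0.1864  0.046 ]
c4 [0.414  0.0394 0.046 ]
cup [0.5082 0.2579 0.068 ]
plug [0.3875 0.2741 0.026 ]
tin [ 0.4618 -0.3489  0.03  ]
mod [ 0.603  -0.3245  0.01  ]
capS [ 0.4944 -0.0334  0.065 ]
```

View pics/top0.png

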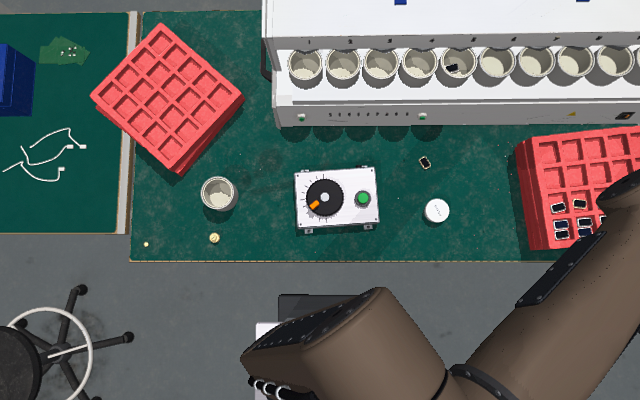

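```bash
python3 -m inch '[[[0.08,0.24,0,0,0,0.03],[0.17,0.5,0,0,0,0.06],[0.26,0.75,0,0,0,0.08],[0.36,1,0,0,0,0.11],[0.36,1,0,0,0,0.11]]]' 0 20; python3 -m inch '[[[0.08,0.24,0,0,0,0],[0.17,0.5,0,0,0,0],[0.26,0.75,0,0,0,0],[0.36,1,0,0,0,0],[0.36,1,0,0,0,0]]]'
```

```text
t: 1.52
eef_pos: [0.3054, -0.4311, 0.4055]
ee_rot: [-3.14, 0.001, -2.439]
force: [-0.1, 0.1, 0.1]
width: 0.0429
t: 2.15
eef_pos: [0.3777, -0.2315, 0.4052]
ee_rot: [-3.141, 0.001, -2.44]
force: [-0.8, -1.2, 0.1]
width: 0.0006
```

```bash
python3 -m inch '[[[0.08,0.24,0,0,0,0],[0.17,0.5,-0.05,0,0,0],[0.26,0.75,-0.15,0,0,0],[0.37,1,-0.3,0,0,0],[0.37,1,-0.3,0,0,0],[0.37,1,-0.3,0,0,0]]]'
python3 - <<'E'
from station import arm
from h import *
p=arm.camera_params("wrist"); f=arm.grab_frame("wrist"); cv2.imwrite("pics/w1.png",f); print(p, arm.get_state()["t"])
f=200/np.tan(np.radians(p["vertical_fov"])/2)
im=cv2.imread("pics/w1.png")
def wz(u,v,z):
    d=np.array([u-p["cx"],v-p["cy"]]); r=np.hypot(*d); a=r/f
    dr=p["pose"][:3,:3]@np.array([*(d/r*np.sin(a)),np.cos(a)]); o=p["pose"][:3,3]; return o+dr*(z-o[2])/dr[2]
for nm,lo,hi,z in(("or",(8,150,120),(20,255,255),.086),("gr",(55,120,70),(75,255,255),.065)):
    for c,a,b in blobs(im,lo,hi,40): print(nm,c.round(1),a,b,wz(*c,z).round(4))
E
```

```text
t: 2.9
eef_pos: [0.4508, -0.0343, 0.3446]
ee_rot: [3.142, -0.001, -2.444]
force: [0.3, 0.4, -0.5]
width: 0.0004
{'vertical_fov': 65.70646984690485, 'cx': 316.69621526781555, 'cy': 198.9488083096879, 'pose': array([[-6.42645484e-01,  7.38910834e-01,  2.02527926e-01,
         3.95636837e-01],
       [ 7.66163660e-01,  6.19728654e-01,  1.70087158e-01,
        -8.04481670e-02],
       [ 1.66884803e-04,  2.64475281e-01, -9.64392450e-01,
         3.23609634e-01],
       [ 0.00000000e+00,  0.00000000e+00,  0.00000000e+00,
         1.00000000e+00]])} 2.95
or [330.2 277.6] 40 [329 265   3  28] [0.4927 0.0165 0.086 ]
or [302.9 274.8] 40 [302 267   3  16] [ 0.5058 -0.0037  0.086 ]
gr [195.9 161.3] 828 [180 146  33  32] [ 0.4922 -0.1391  0.065 ]
gr [ 26.3 220.1] 62 [ 22 215   9  11] [ 0.7136 -0.305   0.065 ]
```

View pics/w1.png

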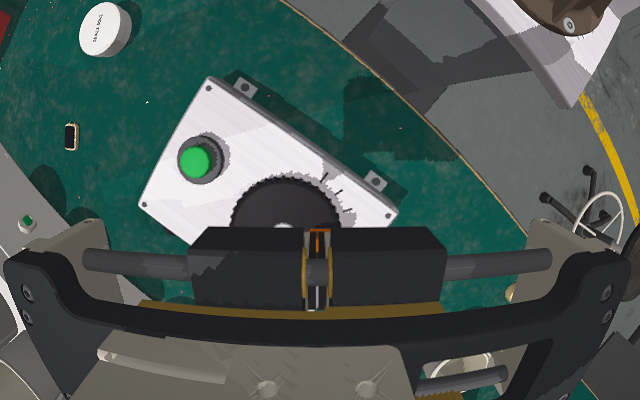

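```bash
python3 - <<'E'
from station import arm
from h import *
p=arm.camera_params("wrist");f=200/np.tan(np.radians(p["vertical_fov"])/2)
s=arm.get_state()
for dz in(.178,.159,.112,.06):
  for off in(-.021,0,.021):
    c=np.linalg.inv(p["pose"])@np.append(s["eef_pos"]+[-.639*off,.769*off,-dz],1)
    r=np.hypot(c[0],c[1]);a=np.arctan2(r,c[2]); print(dz,off,c[0]/r*a*f+p["cx"],c[1]/r*a*f+p["cy"])
for n in("scene","top"):
    p=arm.camera_params(n);im=arm.grab_frame(n);cv2.imwrite(f"pics/{n}1.png",im)
    u,v=proj(p,s["eef_pos"]-[0,0,.15]);u=int(u);v=int(v);print(n,u,v,proj(p,s["eef_pos"]-[0,0,.178]))
    cv2.imwrite(f"pics/{n}1c.png",cv2.resize(im[max(v-100,0):v+70,max(u-110,0):u+110],None,fx=3.4,fy=3.4,interpolation=cv2.INTER_CUBIC))
E
```

```text
0.178 -0.021 278.94849639243307 248.52866846560593
0.178 0 316.585551405675 248.9042010998209
0.178 0.021 354.214299783241 248.79003156624688
0.159 -0.021 274.717664615294 264.12829785162774
0.159 0 316.56886960365966 264.66759848454524
0.159 0.021 358.4091122674904 264.41320029453806
0.112 -0.021 259.5423348505146 321.5020966146163
0.112 0 316.50798386667424 323.03617413210475
0.112 0.021 373.4490139085152 321.85448662006354
0.06 -0.021 229.6476451507388 442.55000305349824
0.06 0 316.3821565217944 448.504586725596
0.06 0.021 403.04453132448435 442.9370874842077
scene 317 173 (np.float64(317.89746543816915), np.float64(183.23996088993084))
top 323 208 (np.float64(323.2896957855664), np.float64(209.61699257198345))
```

View pics/scene1c.png

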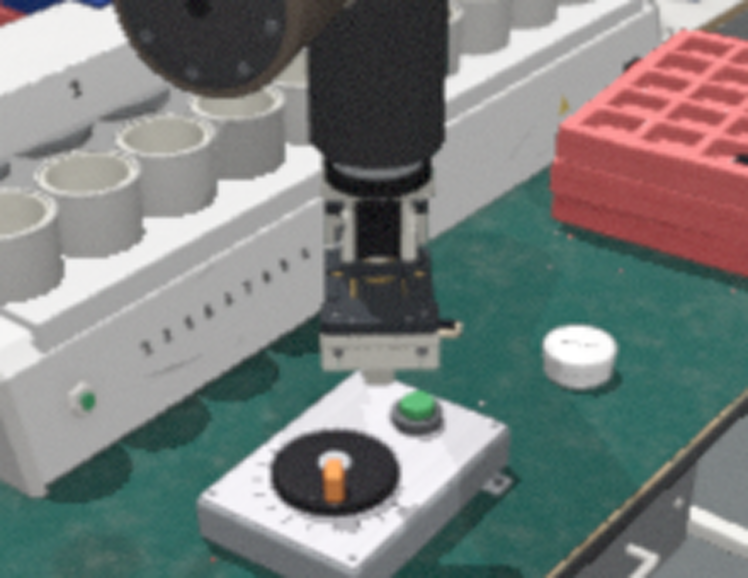

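View pics/top1c.png

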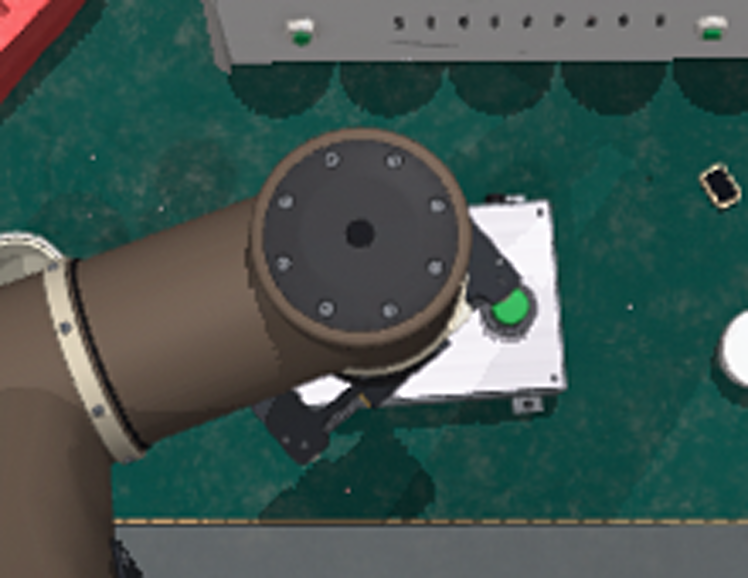

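```bash
python3 -m inch '[[[0,0.055,0,0,0,0],[0,0.055,-0.2,0,0,0],[0,0.055,-0.38,0,0,0],[0,0.055,-0.485,0,0,0],[0,0.055,-0.485,0,0,0],[0,0.055,-0.485,0,0,0]]]'
python3 - <<'E'
from station import arm
from h import *
s=arm.get_state();print(s["eef_pos"],s["force"])
for n in("scene","wrist"):
    im=arm.grab_frame(n);cv2.imwrite(f"pics/{n}2.png",im)
    if n=="scene": cv2.imwrite(f"pics/{n}2c.png",cv2.resize(im[130:270,220:400],None,fx=4,fy=4,interpolation=cv2.INTER_CUBIC))
E
```

```text
t: 3.8
eef_pos: [0.4511, -0.0225, 0.2487]
ee_rot: [-3.141, 0.001, -2.444]
force: [-0.5, 0.2, 0.5]
width: 0.0001
[ 0.45106188 -0.02248475  0.24867659] [-0.45345468  0.1929963   0.47717165]
```

View pics/scene2c.png

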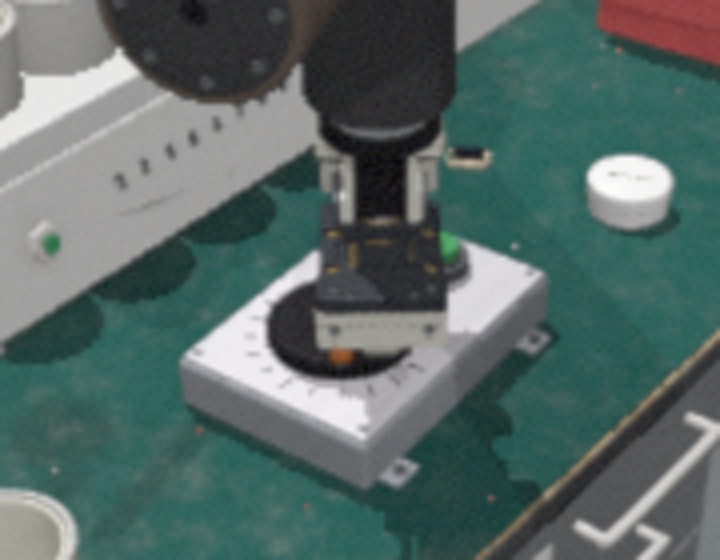

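View pics/wrist2.png

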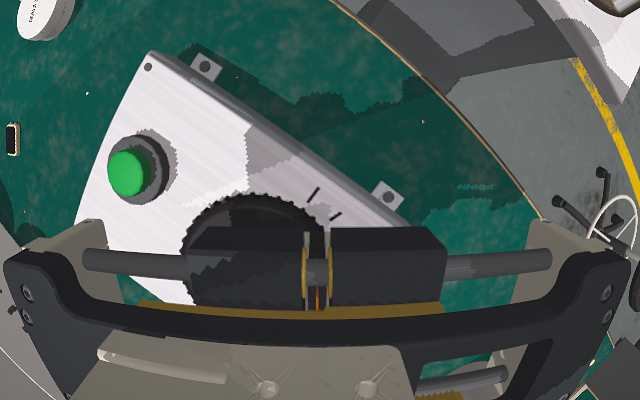

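```bash
cat > arc.py <<'E'
import numpy as np,sys
ax=np.array([.495,-.0355])
def c(th,off=.0165,r=.040):
    t=np.radians(th); return ax+r*np.array([-np.cos(t),np.sin(t)])-off*np.array([np.sin(t),np.cos(t)])
if __name__=="__main__":
    b=np.array([float(sys.argv[1]),float(sys.argv[2])]); t0=float(sys.argv[3])
    for th in map(float,sys.argv[4:]): print(th,((c(th)-b)/.2).round(3),round(-(th-t0)/180,3))
E
python3 arc.py .4508 -.0225 50 50 56 62 68 74 80 86 92
```

```text
50.0 [0.029 0.035] -0.0
56.0 [0.041 0.055] -0.033
62.0 [0.054 0.073] -0.067
68.0 [0.07 0.09] -0.1
74.0 [0.087 0.105] -0.133
80.0 [0.105 0.118] -0.167
86.0 [0.125 0.129] -0.2
92.0 [0.146 0.138] -0.233
```

```bash
python3 -m inch '[[[0.029,0.035,0,0,0,0],[0.041,0.055,0,0,0,-0.033],[0.054,0.073,0,0,0,-0.067],[0.07,0.09,0,0,0,-0.1],[0.07,0.09,0,0,0,-0.1]]]'
python3 - <<'E'
from station import arm
from h import *
s=arm.get_state();print(s["eef_pos"],s["force"])
for n in("scene","top"):
    im=arm.grab_frame(n);cv2.imwrite(f"pics/{n}3.png",im)
    if n=="scene": cv2.imwrite(f"pics/{n}3c.png",cv2.resize(im[130:270,220:400],None,fx=4,fy=4,interpolation=cv2.INTER_CUBIC))
E
```

```text
t: 4.53
eef_pos: [0.465, -0.0042, 0.248]
ee_rot: [-3.142, 0.001, -2.757]
force: [0.4, -0.8, 0.6]
width: 0.0003
[ 0.46497667 -0.00421149  0.24799915] [ 0.44537197 -0.84634893  0.63073909]
```

View pics/scene3c.png

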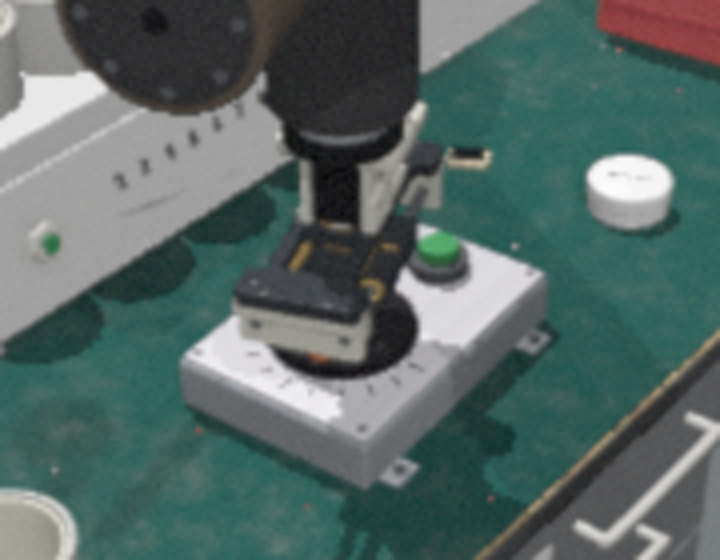

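The tab is moving: it went from crop (342,355) to (318,357). I'll carry on along the arc.

```bash
python3 arc.py .4648 -.0045 68 74 80 86 92 98 104 110 114 116 118 120
```

```text
74.0 [0.017 0.015] -0.033
80.0 [0.035 0.028] -0.067
86.0 [0.055 0.039] -0.1
92.0 [0.076 0.048] -0.133
98.0 [0.097 0.055] -0.167
104.0 [0.119 0.059] -0.2
110.0 [0.142 0.061] -0.233
114.0 [0.157 0.061] -0.256
116.0 [0.165 0.061] -0.267
118.0 [0.172 0.06 ] -0.278
120.0 [0.18  0.059] -0.289
```

```bash
python3 -m inch '[[[0.017,0.015,0,0,0,-0.033],[0.035,0.028,0,0,0,-0.067],[0.055,0.039,0,0,0,-0.1],[0.076,0.048,0,0,0,-0.133],[0.097,0.055,0,0,0,-0.167],[0.108,0.057,0,0,0,-0.183],[0.119,0.059,0,0,0,-0.2],[0.119,0.059,0,0,0,-0.2]]]'
python3 - <<'E'
from station import arm
from h import *
s=arm.get_state();print(s["eef_pos"],s["force"])
for n in("scene","top","wrist"):
    im=arm.grab_frame(n);cv2.imwrite(f"pics/{n}4.png",im)
    if n=="scene": cv2.imwrite(f"pics/{n}4c.png",cv2.resize(im[130:270,220:400],None,fx=4,fy=4,interpolation=cv2.INTER_CUBIC))
E
```

```text
t: 5.62
eef_pos: [0.4886, 0.0072, 0.2478]
ee_rot: [3.141, 0.0, 2.898]
force: [0.4, -0.7, 0.7]
width: 0.0004
[0.48858156 0.0072374  0.24781384] [ 0.41903269 -0.70684486  0.66279951]
```

View pics/scene4c.png

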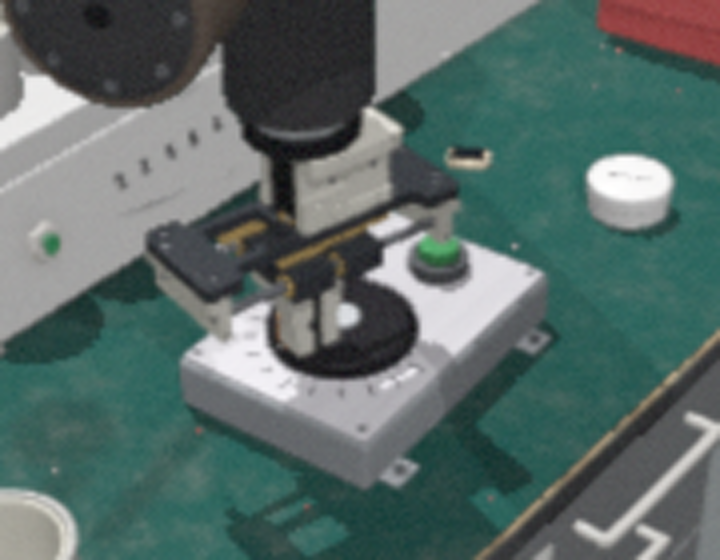

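View pics/top4.png

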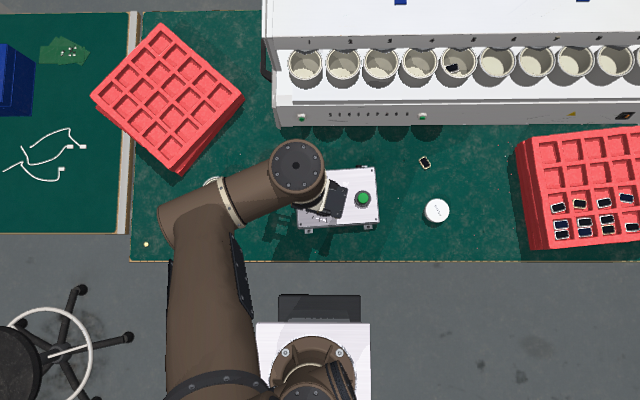

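```bash
python3 -m inch '[[[0.012,0.001,0,0,0,-0.017],[0.023,0.002,0,0,0,-0.033],[0.023,0.002,0,0,0,-0.033]]]'; python3 -m inch '[[[0.007,0,0,0,0,-0.011],[0.015,0,0,0,0,-0.022],[0.015,0,0,0,0,-0.022]]]';  python3 -m inch '[[[0.007,0,0,0,0,-0.011],[0.015,-0.001,0,0,0,-0.022],[0.015,-0.001,0,0,0,-0.022]]]'
```

```text
t: 6.15
eef_pos: [0.4927, 0.0076, 0.2476]
ee_rot: [-3.141, -0.001, 2.794]
force: [-2.4, 1.0, 1.5]
width: 0.0002
t: 6.52
eef_pos: [0.4964, 0.0075, 0.2478]
ee_rot: [3.141, 0.001, 2.723]
force: [-0.5, 1.1, -0.3]
width: 0.0006
t: 6.9
eef_pos: [0.4991, 0.0073, 0.2477]
ee_rot: [3.142, 0.0, 2.654]
force: [0.4, -0.1, 0.2]
width: 0.0002
```

```bash
python3 -m inch '[[[-0.04,0.02,0,0,0,0],[-0.07,0.035,0.05,0,0,0],[-0.07,0.035,0.25,0,0,0],[-0.07,0.035,0.4,0,0,0],[-0.2,-0.2,0.4,0,0,0],[-0.3,-0.4,0.4,0,0,0]]]'
python3 - <<'E'
from station import arm
from h import *
for n in("scene","top"):
    im=arm.grab_frame(n);cv2.imwrite(f"pics/{n}5.png",im)
    p=arm.camera_params(n)
    for c,a,b in blobs(im,(8,150,120),(20,255,255),15): print(n,c,a,onz(p,*c,.08))
im=cv2.imread("pics/scene5.png");cv2.imwrite(f"pics/scene5c.png",cv2.resize(im[130:270,220:400],None,fx=4,fy=4,interpolation=cv2.INTER_CUBIC))
E
```

```text
t: 7.65
eef_pos: [0.4377, -0.0732, 0.3287]
ee_rot: [3.14, 0.001, 2.656]
force: [-0.0, -0.7, -0.4]
width: 0.0003
scene [292.92592593 208.48148148] 81 [0.50813768 0.0013915  0.08      ]
```

View pics/scene5c.png

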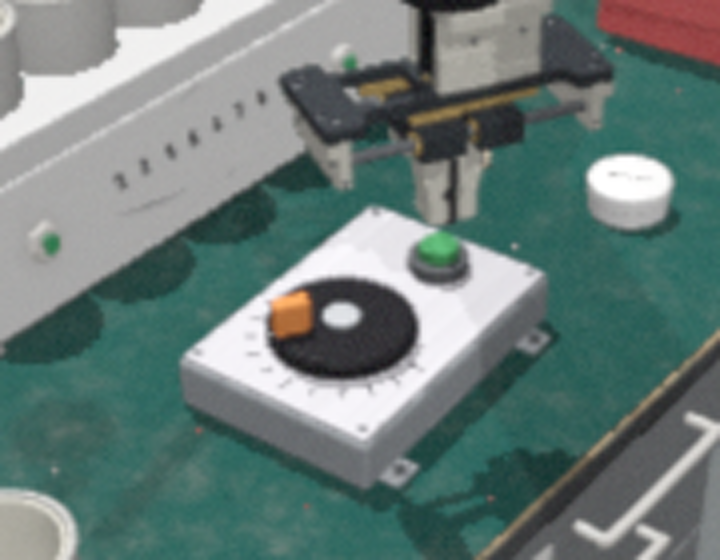

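View pics/top5.png

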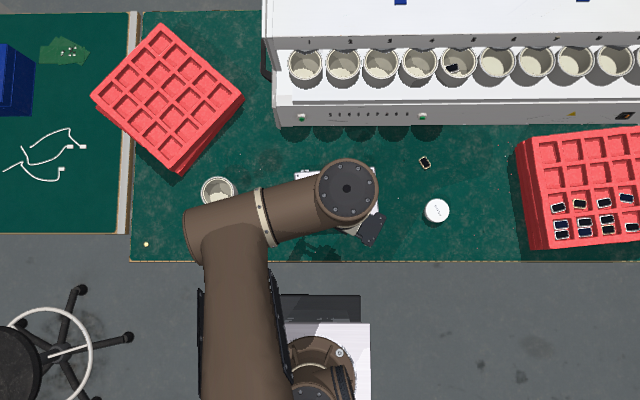

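```bash
cat > fit.py <<'E'
from station import arm
from h import *
import sys
def sil(p,ax,th):
    t=np.radians(th);rd=np.array([-np.cos(t),np.sin(t)]);tg=np.array([np.sin(t),np.cos(t)])
    pts=[]
    for r in(.023,.049):
        for w in(-.007,.007):
            for z in(.062,.086): pts.append(proj(p,np.append(ax+r*rd+w*tg,z)))
    m=np.zeros((400,640),np.uint8);h=cv2.convexHull((np.array(pts)*16).astype(np.int32).reshape(-1,1,2))
    cv2.fillConvexPoly(m,h,1,shift=4); return m>0
def fit(n,im,span):
    p=arm.camera_params(n)
    m=cv2.inRange(cv2.cvtColor(im,cv2.COLOR_BGR2HSV),(5,110,60),(22,255,255))
    k=cv2.connectedComponentsWithStats(m);
    roi=np.zeros_like(m);roi[170:230,270:350]=1;m=(m>0)&(roi>0)
    best={}
    for th in span:
        for x in np.arange(.489,.502,.001):
            for y in np.arange(-.042,-.028,.001):
                s=sil(p,np.array([x,y]),th);i=(s&m).sum()/(s|m).sum()
                if i>best.get(th,(0,))[0]: best[th]=(round(i,3),round(x,3),round(y,3))
    return best
if __name__=="__main__":
    for n,f in(("scene","pics/scene0.png"),("scene","pics/scene5.png"),("top","pics/top0.png")):
        print(f)
        for k,v in fit(n,cv2.imread(f),[14.3,32.3,50.3] if "0" in f else [86.3,104.3,122.3,140.3]).items(): print(k,v)
E
python3 fit.py
```

```text
pics/scene0.png
14.3 (np.float64(0.171), np.float64(0.501), np.float64(-0.028))
32.3 (np.float64(0.623), np.float64(0.502), np.float64(-0.028))
50.3 (np.float64(0.809), np.float64(0.495), np.float64(-0.033))
pics/scene5.png
86.3 (np.float64(0.393), np.float64(0.502), np.float64(-0.031))
104.3 (np.float64(0.802), np.float64(0.502), np.float64(-0.04))
122.3 (np.float64(0.858), np.float64(0.494), np.float64(-0.035))
140.3 (np.float64(0.825), np.float64(0.489), np.float64(-0.029))
pics/top0.png
14.3 (np.float64(0.129), np.float64(0.502), np.float64(-0.028))
32.3 (np.float64(0.6), np.float64(0.502), np.float64(-0.028))
50.3 (np.float64(0.892), np.float64(0.499), np.float64(-0.036))
```

The silhouette fits best at four clicks on, with the axis at (.494,-.035). I'll confirm with a clear top view before pressing.

```bash
python3 -m inch '[[[0,-0.25,0.1,0,0,0],[0,-0.5,0.2,0,0,0],[0,-0.75,0.3,0,0,0],[0,-1,0.3,0,0,0],[0,-1,0.3,0,0,0]]]'
python3 - <<'E'
from station import arm
from fit import *
im=arm.grab_frame("top");cv2.imwrite("pics/top6.png",im)
for k,v in fit("top",im,[86.3,104.3,122.3,140.3]).items(): print(k,v)
cv2.imwrite("pics/top6c.png",cv2.resize(im[140:260,180:480],None,fx=2.6,fy=2.6,interpolation=cv2.INTER_CUBIC))
for c,a,b in blobs(im,(5,110,60),(22,255,255),15): print(c,a,onz(arm.camera_params("top"),*c,.08))
E
```

```text
t: 8.38
eef_pos: [0.4387, -0.2747, 0.388]
ee_rot: [-3.141, 0.0, 2.651]
force: [-0.1, 0.8, 0.1]
width: 0.0006
86.3 (np.float64(0.043), np.float64(0.501), np.float64(-0.032))
104.3 (np.float64(0.26), np.float64(0.5), np.float64(-0.04))
122.3 (np.float64(0.27), np.float64(0.498), np.float64(-0.035))
140.3 (np.float64(0.25), np.float64(0.489), np.float64(-0.028))
[137.58064516  23.06451613] 31 [1.00337798 0.50256796 0.08      ]
[136.33333333  39.27777778] 18 [0.95384671 0.50352928 0.08      ]
[129.47126437 166.09195402] 87 [0.58272497 0.50262016 0.08      ]
[312.05 190.35] 20 [ 0.5128894  -0.00265223  0.08      ]
[126.8 213.8] 75 [0.45023021 0.5025435  0.08      ]
[225.5 261. ] 34 [0.32297442 0.22816412 0.08      ]
[263. 261.] 21 [0.32306334 0.12762195 0.08      ]
```

View pics/top6c.png

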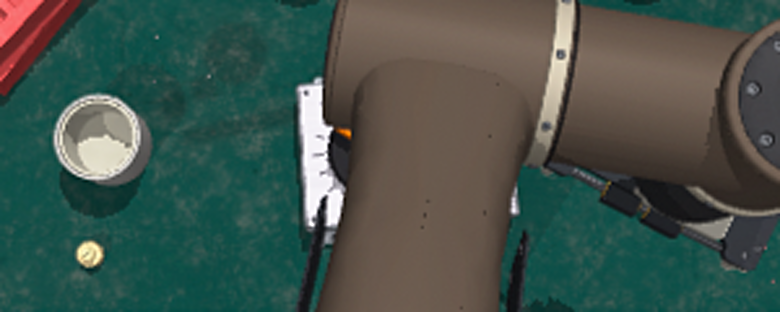

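```bash
python3 -m inch '[[[-0.1,-0.25,0,0,0,0],[-0.2,-0.5,0.05,0,0,0],[-0.3,-0.75,0.1,0,0,0],[-0.4,-1,0.1,0,0,0],[-0.4,-1,0.1,0,0,0]]]'
python3 - <<'E'
from station import arm
from fit import *
im=arm.grab_frame("top");cv2.imwrite("pics/top7.png",im)
for k,v in fit("top",im,[104.3,113,122.3,131,140.3]).items(): print(k,v)
cv2.imwrite("pics/top7c.png",cv2.resize(im[140:260,180:480],None,fx=2.6,fy=2.6,interpolation=cv2.INTER_CUBIC))
for c,a,b in blobs(im,(8,150,120),(20,255,255),15): print(c,a,onz(arm.camera_params("top"),*c,.08))
E
```

```text
t: 9.05
eef_pos: [0.3583, -0.4738, 0.4075]
ee_rot: [-3.141, -0.001, 2.652]
force: [-0.4, 0.9, -0.9]
width: 0.0006
104.3 (np.float64(0.485), np.float64(0.502), np.float64(-0.042))
113 (np.float64(0.808), np.float64(0.502), np.float64(-0.04))
122.3 (np.float64(0.84), np.float64(0.498), np.float64(-0.036))
131 (np.float64(0.816), np.float64(0.495), np.float64(-0.033))
140.3 (np.float64(0.759), np.float64(0.489), np.float64(-0.028))
[313.01960784 188.64705882] 51 [ 0.51754885 -0.00527134  0.08      ]
```

View pics/top7c.png

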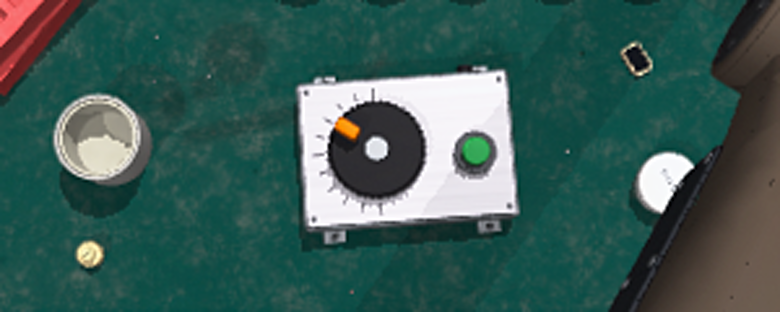

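The tab's point moved (42, 3) mm, which is 42.3 mm as it should be for 72°. Now for the button.

```bash
python3 -m inch '[[[0.1,0.25,0,0,0,0],[0.2,0.5,0,0,0,0],[0.3,0.75,0,0,0,0],[0.4,1,0,0,0,0],[0.4,1,0,0,0,0]]]' >/dev/null;  python3 -m inch '[[[0.1,0.25,0,0,0,0],[0.2,0.5,-0.1,0,0,0],[0.27,0.68,-0.3,0,0,0],[0.27,0.68,-0.55,0,0,0],[0.27,0.68,-0.67,0,0,0],[0.27,0.68,-0.67,0,0,0],[0.27,0.68,-0.67,0,0,0]]]'
python3 - <<'E'
from station import arm
from h import *
s=arm.get_state();print(s["eef_pos"],s["force"])
im=arm.grab_frame("scene");p=arm.camera_params("scene")
for z in(.178,):print(proj(p,s["eef_pos"]-[0,0,z]))
cv2.imwrite("pics/s8.png",cv2.resize(im[130:250,240:400],None,fx=4.5,fy=4.5,interpolation=cv2.INTER_CUBIC))
cv2.imwrite("pics/w8.png",arm.grab_frame("wrist"))
E
```

```text
t: 10.6
eef_pos: [0.4934, -0.1364, 0.2749]
ee_rot: [3.141, 0.001, 2.655]
force: [-0.1, -0.4, -0.1]
width: 0.0005
[ 0.49342317 -0.13639005  0.27491122] [-0.10823605 -0.3830799  -0.07946052]
(np.float64(328.8434200581363), np.float64(182.48769557342345))
```

View pics/s8.png

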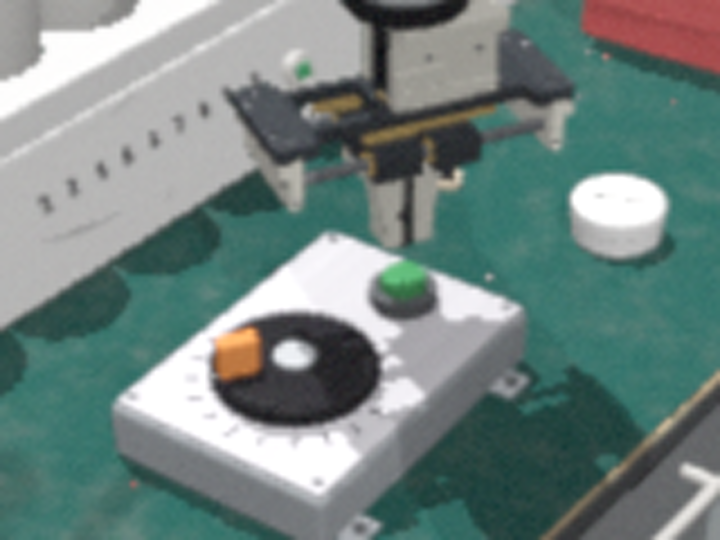

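```bash
python3 -m inch '[[[0,-0.012,-0.04,0,0,0],[0,-0.012,-0.07,0,0,0],[0,-0.012,-0.09,0,0,0],[0,-0.012,-0.09,0,0,0]]]'; for i in 1; do :; done; python3 -m inch '[[[0,0,-0.01,0,0,0],[0,0,-0.02,0,0,0],[0,0,-0.02,0,0,0]]]'; python3 -m inch '[[[0,0,-0.01,0,0,0],[0,0,-0.01,0,0,0]]]'; python3 -m inch '[[[0,0,-0.01,0,0,0],[0,0,-0.01,0,0,0]]]'
```

```text
t: 11.2
eef_pos: [0.4928, -0.1391, 0.2552]
ee_rot: [-3.141, -0.001, 2.654]
force: [-0.4, 0.3, -0.2]
width: 0.0001
t: 11.58
eef_pos: [0.4929, -0.139, 0.2515]
ee_rot: [-3.141, -0.0, 2.655]
force: [0.0, -0.2, 0.2]
width: 0.0002
t: 11.82
eef_pos: [0.4929, -0.139, 0.2496]
ee_rot: [-3.142, -0.0, 2.655]
force: [-0.8, 0.1, -0.2]
width: 0.0006
t: 12.08
eef_pos: [0.4929, -0.1391, 0.2475]
ee_rot: [-3.141, -0.0, 2.655]
force: [1.3, 0.4, -0.5]
width: 0.0005
```

Tip is at 69 mm with no contact yet, so I'll continue in 2 mm steps.

```bash
python3 -m inch '[[[0,0,-0.01,0,0,0],[0,0,-0.01,0,0,0]]]'|sed -n '2p;4p'; python3 -m inch '[[[0,0,-0.01,0,0,0],[0,0,-0.01,0,0,0]]]'|sed -n '2p;4p'; python3 -m inch '[[[0,0,-0.01,0,0,0],[0,0,-0.01,0,0,0]]]'|sed -n '2p;4p'
```

```text
eef_pos: [0.4931, -0.139, 0.2457]
force: [-0.2, 0.3, 1.7]
eef_pos: [0.4931, -0.1391, 0.2437]
force: [-0.4, -1.0, 3.5]
eef_pos: [0.4931, -0.1391, 0.2417]
force: [-0.5, 0.2, 4.5]
```

```bash
python3 -m inch '[[[0,0,-0.005,0,0,0],[0,0,-0.005,0,0,0]]]'|sed -n '2p;4p'; python3 -m inch '[[[0,0,-0.004,0,0,0],[0,0,-0.004,0,0,0]]]'|sed -n '2p;4p'
```

```text
eef_pos: [0.4931, -0.139, 0.2408]
force: [0.4, 1.2, 5.5]
eef_pos: [0.4931, -0.139, 0.2403]
force: [-1.4, 1.3, 8.8]
```

```bash
python3 -m inch '[[[0,0,0.05,0,0,0],[0,0,0.2,0,0,0],[0,0,0.45,0,0,0],[-0.1,-0.2,0.6,0,0,0],[-0.2,-0.45,0.7,0,0,0],[-0.3,-0.7,0.75,0,0,0],[-0.4,-0.9,0.8,0,0,0],[-0.4,-0.9,0.8,0,0,0]]]'; python3 -m inch '[[[-0.1,-0.25,0,0,0,0],[-0.2,-0.5,0,0,0,0],[-0.2,-0.75,0,0,0,0],[-0.2,-0.9,0,0,0,0],[-0.2,-0.9,0,0,0,0]]]'
python3 - <<'E'
from station import arm
from fit import *
im=arm.grab_frame("top");cv2.imwrite("pics/top9.png",im)
for c,a,b in blobs(im,(8,150,120),(20,255,255),15): print(c,a,onz(arm.camera_params("top"),*c,.08))
cv2.imwrite("pics/top9c.png",cv2.resize(im[140:260,180:480],None,fx=2.6,fy=2.6,interpolation=cv2.INTER_CUBIC))
im=arm.grab_frame("scene");cv2.imwrite("pics/s9.png",cv2.resize(im[130:250,240:400],None,fx=4.5,fy=4.5,interpolation=cv2.INTER_CUBIC))
E
```

```text
t: 14.32
eef_pos: [0.4114, -0.321, 0.4004]
ee_rot: [3.142, 0.0, 2.651]
force: [-0.3, 1.6, 0.3]
width: 0.0007
t: 14.95
eef_pos: [0.373, -0.5001, 0.3984]
ee_rot: [3.141, -0.002, 2.653]
force: [0.6, 0.8, -0.5]
width: 0.0007
[313.01960784 188.64705882] 51 [ 0.51754885 -0.00527134  0.08      ]
```

View pics/top9c.png

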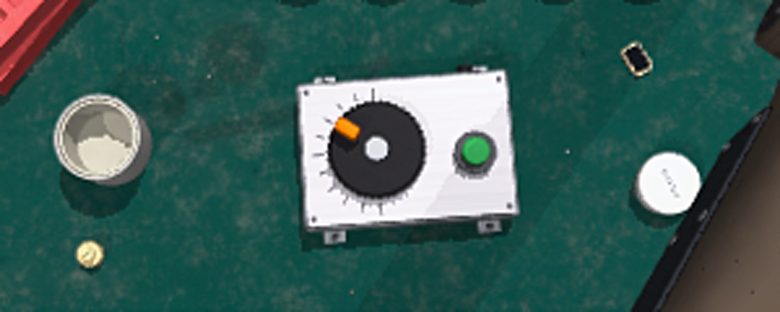

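View pics/s9.png

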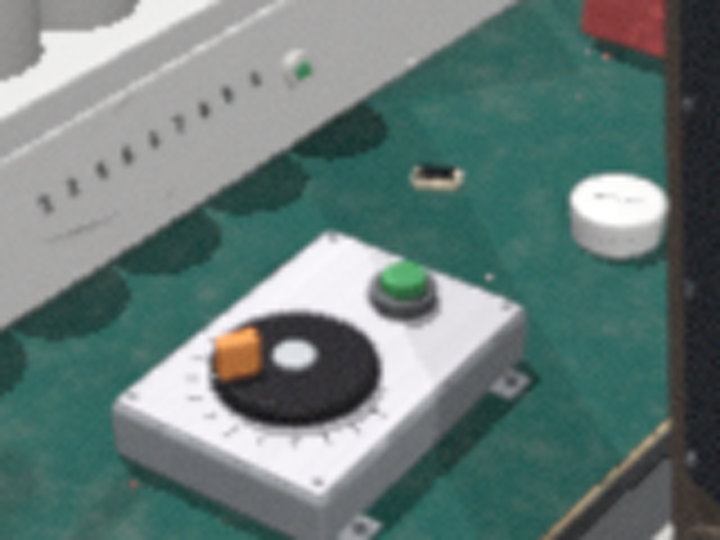

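The dial is unchanged with the tab at crop (347,128), the button is back up, and all four loose objects are where they started. I'll hand in now.

```bash
python3 -c "
from station import arm
print(arm.job_done())"
```

```text
the job is handed in; nothing more can be done
None
```

The dial now rests four clicks further clockwise, the green button has been pressed down and let go, and I've handed the job in. It took about 15 s of the 45 s allowed; the hand-in reports no verdict.

- **Dial:** I pushed the tab round an arc with the side of the closed fingertips, from about 54° to 126°. In the top view the tab moved 42.3 mm, which is what 72° should give. The picture was the same after the button press.
- **Button:** I pressed it in small steps. The push force rose to 5.5 N after about 6 mm of travel. The last half millimetre took it to 8.8 N, so it was at its stop. In the last pictures it looks back up.
- **Other objects:** the cup, plug, tin and watch module look unmoved in the last top picture, and the arm is clear of everything.
- **Disagreements:** the top, scene and wrist cameras differed by up to 4 mm on positions, so I averaged them. In the scene picture alone, a rough reading of the tab's centre gave only about 60° of turn. Fitting the tab's outline there favoured four clicks, though only narrowly, and the clear top view confirmed it.

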